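# Hang the dibber bar on its two snap hooks

## Robot

A 7-joint arm with a two-finger parallel gripper is mounted at the origin on the work surface. World frame = base frame: x ahead of the robot, y to its left, z up, the work surface at z = 0. Lengths are in m, angles in rad, forces in N, time in s.
With the tool pointing down it reaches from about 0.4 to 0.85 m from the base axis. Payload 10.4 kg.
Tool frame: the origin (TCP) lies between the finger pads; the fingertips stand 8 mm ahead of it and the grasp point (between the pads) lies 11 mm behind it; z points along the fingers, x is the direction in which the jaws open and shut, and the axes are right-handed (so a half turn about z gives the same grasp; the last joint's range is limited). The gripper opens to 87 mm and grips with 3 to 60 N. Pads are 19 mm wide; open, the fingers measure 117 mm over their backs; the gripper's body (75 mm by 190 mm) begins 51 mm behind the grasp point.
Start: joints at [1.319, 0.332, -0.065, 1.46, 0.022, 1.35, -0.088], TCP at [0.142, -0.609, 0.203] pointing down, gripper open.
Joint ranges: [-2.6, 2.6], [-0.5, 2.12], [-1.47, 1.34], [0.16, 2.42], [-1.27, 4.41], [0.06, 2.06], [-2.6, 2.6]. Speed limits (rad/s): [2.22, 2.22, 2.79, 2.79, 3.14, 3.14, 3.14].

## Interface

Orientations are given as a unit quaternion [x, y, z, w].
In Python, from bench import r, viewer gives the robot as it stands.
- The arm moves only by the tool apply_moves, never from a script. Its argument "increments" is a list of rows, each an object with "grip": the closure in counts, from 0 (fully open) to 255 (shut); "xyz": the shift along the tool's x, y, z in mm, a list of three; "rotation": the turn, a rotation vector about the tool's x, y, z in degrees, a list of three. A call has 1 to 5 rows; each row is the pose to reach, as a shift and turn from the pose measured when the call began, along the tool's axes at that moment; what a row does not reach only later rows make up. A row lasts 1/8 s, in which the tool goes at most 62.5 mm and 10.7 degrees, less where a joint would pass 70% of its speed; a pose out of reach is approached as far as the arm can. A call with a gripper value outside its range is refused whole. The fingers move at their own pace and stop on an object; "squeeze" is the grip in N (left out, the last holds). Time passes only in rows, so rows that repeat a pose let the fingers close. It gives the time, the measured TCP pose, the force and the opening at its end, in the units of the state.
- r.read_state(): the state, without advancing time (a new reading comes with each control period).
- viewer.camera(name): name is "scene" or "top"; returns a dict with "img" (400x640x3 uint8, blue, green, red), "range_z" (400x640 float32, m along the optical axis (not along the pixel's ray), 0 where there is no reading), "vertical_fov" (degrees; the focal length in pixels is half the picture's height over the tangent of half this angle, whatever the lens; pixels are square), "cx", "cy" (the principal point, pixels), "rvec" (rotation vector, rad) and "tvec" (3), from world to camera coordinates, as OpenCV has them. Camera axes: x right, y down, z forward; pixel columns grow to the right and rows downward; lengths in m; the calibration is good to about 2 mm. A picture is of the moment at which its call begins.
- r.close_job(): hands the job in, once; it reports no verdict.
The state is a dict: "time": time; "joint_positions": joint angles; "joint_vel": joint speeds; "joint_torque": joint torques, N m; "ee_pos": TCP position; "eef_rot": TCP orientation; "ft_force": force on the tool from outside, world axes, zero at the start; "torque": the same for the moment, N m; "width": finger opening in m.
Only numpy, scipy, OpenCV 4.12 (cv2) and the standard library are available. Lean on these libraries where they do the work, as an engineer would, in place of code of your own. Each camera call takes 0.05 s, during which the arm holds its last target.

## Task

Take the dibber bar off the potting bench by its wooden grip and hang it on the green stand, one steel end pin in each hook. Nobody ever clamps the hooks at quite the same height twice, so press gently until both pins have gone past the red sprung gates and rest in the hooks, and see that both gates have shut before you let go; never bear down hard. Leave the plants, pots and labels as they are.

Things in the scene. Friction and masses are not known exactly. Their poses are not given: they have to be found in the camera images.
- dibber: Dibber bar: aluminium plate 70 x 260 x 12 mm (its x, y, z; top at z = 54 mm) on 12 green pegs 42 mm long, standing on the bench; a steel pin sticks out of each end along y. Origin: centre of its underside at the peg tips, z up, y along its length. 0.21 to 0.31 kg, centre of mass below the pins. Symmetric: may hang either way round.
- grip (a point): Centre of the dibber's wooden grip rail, 73 mm above the peg tips; axes as dibber. The rail is solid, 26 mm thick across x, 110 mm long along y and 38 mm high, sitting on the plate (its top 92 mm above the peg tips): pinch it across x.
- pin_a (a point): Point on the axis of the dibber's +y end pin, 150 mm from its middle, that should lie in a hook; 64 mm above the peg tips. Pin: 10 mm in diameter, along y, free from |y| = 130 to 170 mm; inward of it a lug 24 x 12 mm, 10 mm higher and lower than the pin's axis. Axes as dibber.
- pin_b (a point): The same on the -y end pin.
- stand: Fixed stand: green base 100 x 340 x 8 mm, two slotted uprights at y = +-150 mm (22 mm wide, x = 22 to 38 mm, 263 mm high), a low bar between them (top at z = 30 mm) and behind them a green rail (x = 41 to 51 mm). Origin: on the bench midway between and under the hooks; x from the hooks' open front to the uprights, y to the left hook, z up. It must not bear more than 30 N in all.
- seat_left (a point): Mark for the left (+y) hook's seat (pin axis when home): 150 mm from the stand's middle, 185 mm above the bench; fixed to the stand, same axes. Only x and y are exact: the rail with both hooks is clamped up to 22 mm higher or lower, each hook on it up to 5 mm more: find the real seat by feel. Hook: dark steel, 14 mm wide in y, open at the top; let the pin straight down.
- seat_right (a point): The same for the right (-y) hook. Measured from either hook's real seat: grooved floor 5 mm below, which centres the pin; back wall face 7 mm to +x, up to 20 mm height, flared above, to 33 mm; front post face 20 mm to -x, its top 18 mm above.
- gate_left (a joint): Left hook's red sprung gate, rad: 0 = shut, up to 0.95 pushed down. Hinged on the front post, it spans the mouth. A pin coming down meets it 24 mm above the hook's real seat; pushing past takes up to 4 to 6 N per pin (the bar's weight alone presses it only part way). With the pin within 1 to 4 mm of its seat it springs shut above it and then stops it lifting out, after 9 mm of play.
- gate_right (a joint): Right hook's red sprung gate, likewise.
- seedling: Bystander: seedling in a black square pot, 80 x 80 mm, pot 75 mm high, leaves to about 130 mm, between the robot and the work. Origin: centre of underside.
- seedling_far: Bystander: another potted seedling, same sizes, beyond the work.
- pot_stack: Bystander: stack of empty black pots upside down, 90 x 90 x 125 mm, beyond the work. Origin: centre of underside.
- labels: Bystander: bundle of plant labels, 55 x 90 x 22 mm, beyond the work. Origin: centre of underside.

How it is judged:
By the outcome, as a careful person would: the job done as asked, in the order asked, and still so for the second after the job is handed in, with the robot touching nothing.
It also fails if it takes over 64 s, if anything falls off the work surface, if the arm or the gripper's body presses on something with over 40 N, if the wrist force passes 120 N, or if a joint passes its speed limit or range.

## Working session

There is one attempt and no reset: what is moved stays moved. The work goes in short steps, Python scripts to look and compute and a tool call to move; the robot and the scene stay as the last step left them, time stands still between calls to the robot, and variables do not carry over. Pictures are saved under pics/ and viewed, and the job is handed in when it is done.

Besides the shell and the picture viewer there is one more tool, called after "Emit:" by a JSON object that holds its "name" and its "arguments". apply_moves: Moves the arm, as the interface text tells. Its arguments: {"type":"object","properties":{"increments":{"type":"array","items":{"type":"object","properties":{"grip":{"type":"number"},"xyz":{"type":"array","items":{"type":"number"}},"rotation":{"type":"array","items":{"type":"number"}}}}},"squeeze":{"type":"number"}},"required":["increments"]}

```bash
ls; mkdir -p pics; cat > h.py <<'E'
import numpy as np, cv2
from scipy.spatial.transform import Rotation as R
from bench import r, viewer
def cam(n,save=None):
    c=viewer.camera(n); 
    if save: cv2.imwrite('pics/'+save,c['img']); np.savez('pics/'+save+'.npz',**c)
    return c
def pts(c):
    f=200/np.tan(np.radians(c['vertical_fov'])/2)
    h,w=c['range_z'].shape
    u,v=np.meshgrid(np.arange(w),np.arange(h)); z=c['range_z']
    P=np.stack([(u-c['cx'])/f*z,(v-c['cy'])/f*z,z],-1)
    Rm=cv2.Rodrigues(np.array(c['rvec'],float).reshape(3))[0]
    W=(P-np.array(c['tvec']).reshape(3))@Rm
    W[z<=0]=np.nan
    return W
def st():
    s=r.read_state()
    for k in ['time','ee_pos','eef_rot','ft_force','torque','width','joint_positions']: print(k,np.round(s[k],4))
    return s
E
python3 - <<'E'
from h import *
st()
for n in ['scene','top']:
    c=cam(n,n+'0.png'); print(n,c['vertical_fov'],c['cx'],c['cy'],c['rvec'],c['tvec'])
E
```

```text
pics
time 0.0
ee_pos [ 0.1416 -0.6083  0.2017]
eef_rot [ 7.832e-01 -6.218e-01 -6.000e-04 -4.000e-04]
ft_force [0.2599 0.0427 0.4149]
torque [-0.0305  0.0585  0.0115]
width 0.0868
joint_positions [ 1.3194  0.3329 -0.0647  1.461   0.0216  1.3499 -0.0885]
scene 48.36760012402574 312.67486703005 200.56437784758722 [ 2.02458555  0.82715795 -0.46955961] [-0.40716894 -0.11999562  1.55071155]
top 43.53959856873097 310.1974265826273 205.3923818851056 [ 2.14469169 -2.0937746   0.15788632] [0.00699464 0.59562522 1.39795609]
```

View pics/scene0.png

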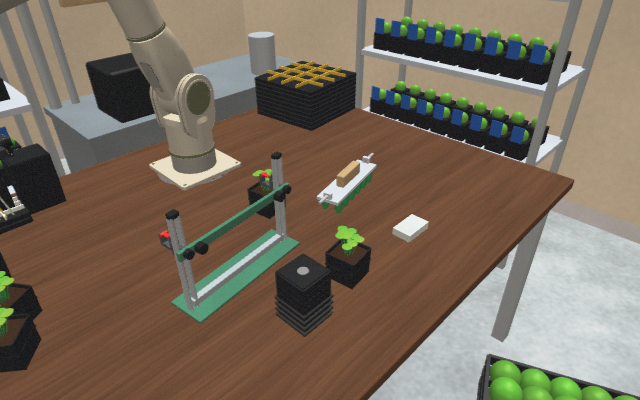

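View pics/top0.png

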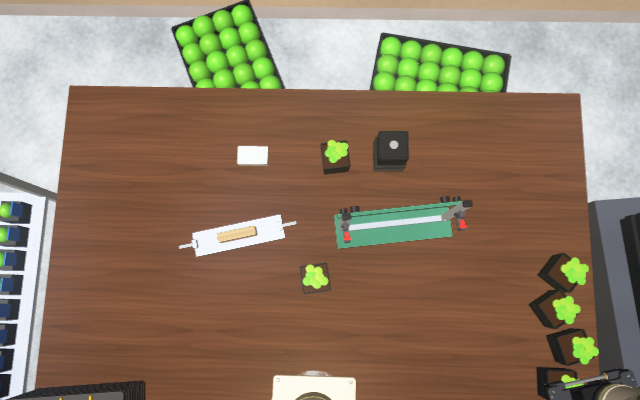

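The top view shows the dibber at about (238,235) with its grip at (237,234). The stand spans (336-470, 205-245), with red gates at (347,236) and (462,224). The near seedling is at (315,278). Next I measure these.

```bash
python3 - <<'E'
from h import *
c=dict(np.load('pics/top0.png.npz')); W=pts(c); im=c['img']
hsv=cv2.cvtColor(im,cv2.COLOR_BGR2HSV)
def p(u,v): print((u,v),np.round(W[v,u],4))
for uv in [(238,234),(200,243),(280,225),(185,246),(293,224),(347,236),(462,224),(315,278),(252,155),(335,152),(392,145),(400,225),(450,300)]: p(*uv)
x,y,z=W[...,0],W[...,1],W[...,2]
V,U=np.mgrid[:400,:640]
def rect(m,name):
    P=np.c_[x[m],y[m]].astype(np.float32)*1000
    print(name,m.sum(),cv2.minAreaRect(P),'zmed',np.median(z[m]))
box=(U>170)&(U<302)&(V>205)&(V<265)
rect(box&(z>.08)&(z<.11),'grip')
rect(box&(z>.047)&(z<.058),'plate')
rect(box&(z>.058)&(z<.08),'pins')
m=box&(z>.03)&(z<.08)
d=W[m]; 
sb=(U>325)&(U<480)&(V>190)&(V<255)
rect(sb&(z>.002)&(z<.014),'base')
red=sb&(hsv[...,1]>150)&((hsv[...,0]<8)|(hsv[...,0]>172))
for lo,hi in[(325,400),(400,480)]:
    m=red&(U>lo)&(U<hi); print('red',m.sum(),np.nanmedian(W[m],0),np.nanmin(W[m],0),np.nanmax(W[m],0))
rect(sb&(z>.255)&(z<.28),'uptops')
for lo,hi in[(325,400),(400,480)]:
    rect(sb&(z>.255)&(z<.28)&(U>lo)&(U<hi),'up')
rect(sb&(z>.02)&(z<.04),'lowbar')
big=lambda u0,u1,v0,v1:cv2.resize(im[v0:v1,u0:u1],None,fx=4.5,fy=4.5,interpolation=cv2.INTER_CUBIC)
cv2.imwrite('pics/st.png',big(320,490,185,260)); cv2.imwrite('pics/db.png',big(170,310,205,300))
s=cv2.imread('pics/scene0.png'); cv2.imwrite('pics/st2.png',cv2.resize(s[140:330,140:310],None,fx=3.1,fy=3.1,interpolation=cv2.INTER_CUBIC))
E
```

```text
(238, 234) [0.5022 0.2192 0.0964]
(200, 243) [0.4789 0.3353 0.0503]
(280, 225) [0.5327 0.1046 0.0773]
(185, 246) [0.4674 0.3723 0.0714]
(293, 224) [0.5384 0.0687 0.0626]
(347, 236) [ 0.4924 -0.0794  0.1948]
(462, 224) [ 0.5305 -0.3744  0.1939]
(315, 278) [0.3857 0.0014 0.1164]
(252, 155) [0.7508 0.2016 0.0227]
(335, 152) [ 0.7379 -0.0463  0.117 ]
(392, 145) [ 0.7592 -0.2051  0.124 ]
(400, 225) [ 0.5478 -0.2416  0.0246]
(450, 300) [ 3.361e-01 -3.879e-01  3.000e-04]
grip 378 ((511.588623046875, 193.23117065429688), (26.33751678466797, 175.17823791503906), 13.468046188354492) zmed 0.09163579619435239
plate 1526 ((504.1993713378906, 225.65296936035156), (71.24470520019531, 260.73455810546875), 13.444156646728516) zmed 0.05363145166872005
pins 386 ((503.20513916015625, 225.60397338867188), (67.69830322265625, 340.8753662109375), 13.037158966064453) zmed 0.06473913219287178
base 3734 ((559.3475952148438, -253.99822998046875), (189.1728057861328, 457.0617370605469), 1.2605046033859253) zmed 0.006091068614429174
red 37 [ 0.49243165 -0.07896421  0.19343681] [ 0.48463515 -0.08724299  0.16987286] [ 0.5029818  -0.07208435  0.20276564]
red 49 [ 0.53093077 -0.37698298  0.19209576] [ 0.52250494 -0.43717709 -0.0007054 ] [ 0.57350722 -0.36910223  0.19834221]
uptops 125 ((552.9777221679688, -222.3646697998047), (17.069019317626953, 321.2132263183594), 7.293992519378662) zmed 0.2627150553220778
up 61 ((533.9808959960938, -73.88417053222656), (16.94603157043457, 21.674758911132812), 5.927815914154053) zmed 0.26321303461223705
up 64 ((572.7066040039062, -370.830322265625), (15.650162696838379, 21.59125328063965), 8.11538314819336) zmed 0.26244098432028856
lowbar 553 ((553.1322021484375, -220.64968872070312), (17.14543914794922, 317.8250427246094), 7.424796104431152) zmed 0.029885735874220918
```

View pics/st.png

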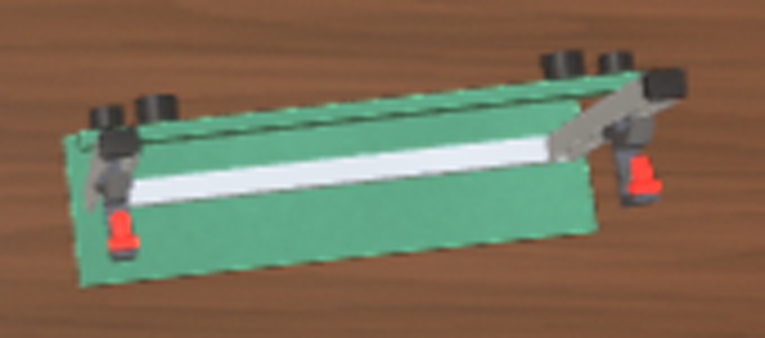

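View pics/db.png

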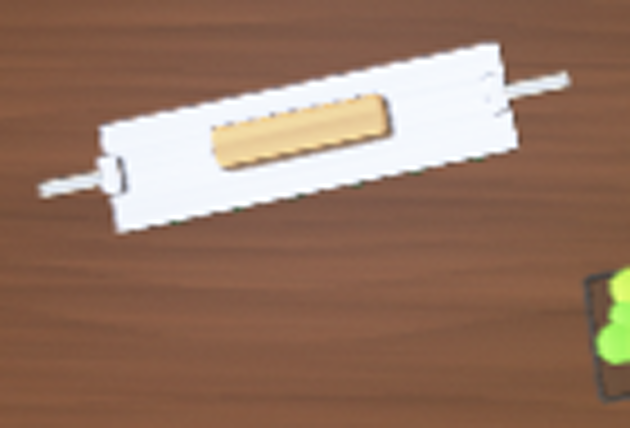

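View pics/st2.png

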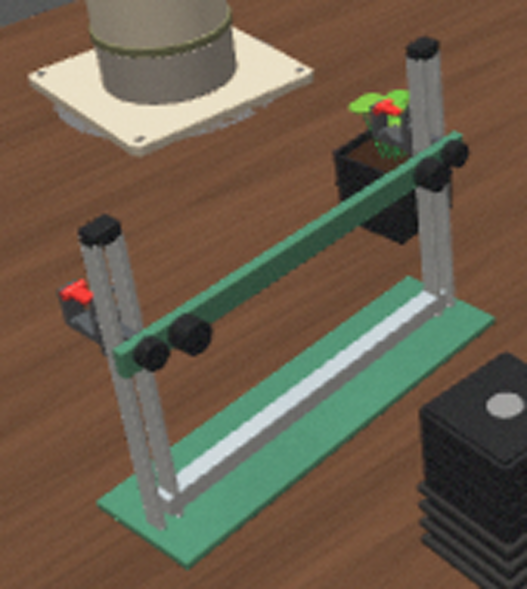

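```bash
cat >> h.py <<'E'
def plan(xyz,yaw,tilt=0.0):
    """tool pointing down, tool x at yaw(deg); tilt = roll (deg) of bar about its own x axis"""
    s=r.read_state(); R0=R.from_quat(s['eef_rot']); p=np.array(s['ee_pos'])
    Rt=R.from_euler('z',yaw,degrees=True)*R.from_euler('x',tilt,degrees=True)*R.from_euler('x',180,degrees=True)
    d=R0.inv().apply(np.array(xyz)-p)*1000; rv=(R0.inv()*Rt).as_rotvec(degrees=True)
    print('shift',np.round(d,1),'rot',np.round(rv,2)); return d,rv
E
python3 - <<'E'
from h import *
c=dict(np.load('pics/top0.png.npz')); W=pts(c); im=c['img']
x,y,z=W[...,0],W[...,1],W[...,2]; V,U=np.mgrid[:400,:640]
hsv=cv2.cvtColor(im,cv2.COLOR_BGR2HSV)
m=(U>325)&(U<480)&(V>190)&(V<255)&(abs(z-.008)<.006)&(abs(hsv[...,0].astype(int)-75)<15)&(hsv[...,1]>60)
print(m.sum(),cv2.minAreaRect(np.c_[x[m],y[m]].astype(np.float32)*1000))
g=(U>325)&(U<480)&(V>190)&(V<255)&(abs(hsv[...,0].astype(int)-75)<15)&(hsv[...,1]>60)&(z>.1)
print('rail top z',np.nanpercentile(z[g],[5,50,95]))
# grip top by wooden colour
w=(U>205)&(U<265)&(V>220)&(V<248)&(hsv[...,1]>70)&(hsv[...,0]>10)&(z>.085)
print('wood',w.sum(),cv2.minAreaRect(np.c_[x[w],y[w]].astype(np.float32)*1000))
# scene cam
c=dict(np.load('pics/scene0.png.npz')); W=pts(c); hsv=cv2.cvtColor(c['img'],cv2.COLOR_BGR2HSV);V,U=np.mgrid[:400,:640]
red=(hsv[...,1]>150)&((hsv[...,0]<8)|(hsv[...,0]>172))
for lo,hi,a,b in[(150,185,225,255),(250,276,165,185)]:
    m=red&(U>lo)&(U<hi)&(V>a)&(V<b); print(m.sum(),np.nanmedian(W[m],0),np.nanmax(W[m],0))
plan((.33,-.35,.32),-25); plan((.5037,.2256,.30),13.4)
E
```

```text
2383 ((547.8973388671875, -222.9031982421875), (98.3485336303711, 339.1912841796875), 7.217227935791016)
rail top z [0.16590979 0.18055016 0.18545945]
wood 345 ((503.6530456542969, 224.78919982910156), (25.707401275634766, 108.48774719238281), 13.253555297851562)
53 [ 0.52748782 -0.37735239  0.19247297] [ 0.56526865 -0.26523008  0.21396742]
29 [ 0.48870392 -0.08138132  0.19335481] [ 0.50248156 -0.07182715  0.19642924]
shift [-209.  -242.  -117.9] rot [-3.000e-02  7.000e-02 -5.189e+01]
shift [-730.2 -541.8  -97.3] rot [-5.000e-02  6.000e-02 -9.029e+01]
```

Emit:
{"name": "apply_moves", "arguments": {"increments": [{"xyz": [-30, -30, -60], "rotation": [0, 0, -10], "grip": 0}, {"xyz": [-75, -80, -100], "rotation": [0, 0, -20], "grip": 0}, {"xyz": [-120, -135, -115], "rotation": [0, 0, -30], "grip": 0}, {"xyz": [-165, -190, -118], "rotation": [0, 0, -40], "grip": 0}, {"xyz": [-209, -242, -118], "rotation": [0, 0, -50], "grip": 0}]}}

```text
time: 0.72
ee_pos: [0.3024, -0.3863, 0.3182]
eef_rot: [0.973, -0.23, -0.0, -0.0]
ft_force: [1.2, 0.3, 0.2]
width: 0.087
```

```bash
python3 - <<'E'
from h import *
st(); plan((.43,-.04,.30),-5); plan((.5037,.2252,.20),13.3)
E
```

```text
time 0.725
ee_pos [ 0.3024 -0.3863  0.3182]
eef_rot [ 9.732e-01 -2.298e-01 -1.000e-04 -2.000e-04]
ft_force [1.1733 0.2728 0.1582]
torque [-0.0477 -0.0881 -0.0246]
width 0.087
joint_positions [ 1.1319  0.0134 -0.3197  1.592   0.0039  1.5373  0.3483]
shift [ -40.8 -366.8   18.3] rot [-3.000e-02  1.000e-02 -2.157e+01]
shift [ -93.5 -636.9  118.4] rot [-3.000e-02  1.000e-02 -3.987e+01]
```

Emit:
{"name": "apply_moves", "arguments": {"increments": [{"xyz": [-8, -60, 2], "rotation": [0, 0, -4], "grip": 0}, {"xyz": [-16, -122, 4], "rotation": [0, 0, -8], "grip": 0}, {"xyz": [-24, -184, 8], "rotation": [0, 0, -12], "grip": 0}, {"xyz": [-32, -246, 12], "rotation": [0, 0, -16], "grip": 0}, {"xyz": [-40, -308, 18], "rotation": [0, 0, -21], "grip": 0}]}}

```text
time: 1.35
ee_pos: [0.4044, -0.0916, 0.3002]
eef_rot: [0.999, -0.047, 0.0, 0.0]
ft_force: [0.4, 0.6, -0.2]
width: 0.087
```

```bash
python3 - <<'E'
from h import *
st(); plan((.5037,.2252,.20),13.3)
E
```

```text
time 1.35
ee_pos [ 0.4044 -0.0916  0.3002]
eef_rot [ 9.989e-01 -4.740e-02  1.000e-04  1.000e-04]
ft_force [ 0.4447  0.638  -0.1837]
torque [-0.0492 -0.1611 -0.0299]
width 0.087
joint_positions [ 0.8682 -0.1718 -0.649   1.7709 -0.1036  1.5082  0.1379]
shift [  68.8 -324.7  100.2] rot [ 1.000e-02 -1.000e-02 -1.873e+01]
```

Emit:
{"name": "apply_moves", "arguments": {"increments": [{"xyz": [13, -60, 5], "rotation": [0, 0, -4], "grip": 0}, {"xyz": [26, -122, 20], "rotation": [0, 0, -8], "grip": 0}, {"xyz": [39, -184, 40], "rotation": [0, 0, -12], "grip": 0}, {"xyz": [52, -246, 65], "rotation": [0, 0, -16], "grip": 0}, {"xyz": [66, -306, 95], "rotation": [0, 0, -18.7], "grip": 0}]}}

```text
time: 1.98
ee_pos: [0.4944, 0.1918, 0.2129]
eef_rot: [0.993, 0.116, 0.001, 0.0]
ft_force: [1.0, -1.6, 0.3]
width: 0.0872
```

```bash
python3 - <<'E'
from h import *
st(); plan((.5037,.2252,.12),13.3); plan((.5037,.2252,.068),13.3)
E
```

```text
time 1.975
ee_pos [0.4944 0.1918 0.2129]
eef_rot [9.933e-01 1.158e-01 8.000e-04 2.000e-04]
ft_force [ 1.018  -1.6003  0.254 ]
torque [-0.11   -0.1349 -0.0259]
width 0.0872
joint_positions [ 0.4572  0.2581 -1.0511  1.6554  0.2296  1.3601 -0.3958]
shift [ 16.6 -30.4  93. ] rot [ 0.03 -0.09 -0.  ]
shift [ 16.5 -30.4 145. ] rot [ 0.03 -0.09 -0.  ]
```

Emit:
{"name": "apply_moves", "arguments": {"increments": [{"xyz": [13, -25, 25], "rotation": [0, 0, 0], "grip": 0}, {"xyz": [16.5, -30.5, 60], "rotation": [0, 0, 0], "grip": 0}, {"xyz": [16.5, -30.5, 85], "rotation": [0, 0, 0], "grip": 0}, {"xyz": [16.5, -30.5, 93], "rotation": [0, 0, 0], "grip": 0}, {"xyz": [16.5, -30.5, 93], "rotation": [0, 0, 0], "grip": 0}]}}

```text
time: 2.6
ee_pos: [0.5036, 0.2252, 0.1201]
eef_rot: [0.993, 0.116, 0.001, 0.0]
ft_force: [-0.0, -0.2, -0.7]
width: 0.0874
```

```bash
python3 - <<'E'
from h import *
st(); plan((.5037,.2252,.068),13.3)
E
```

```text
time 2.6
ee_pos [0.5036 0.2252 0.1201]
eef_rot [9.933e-01 1.157e-01 6.000e-04 2.000e-04]
ft_force [-0.0358 -0.2475 -0.7307]
torque [ 0.0329 -0.1083  0.034 ]
width 0.0874
joint_positions [ 0.3239  0.4042 -1.0027  1.7232  0.3626  1.2138 -0.5397]
shift [ 0.1 -0.  52.1] rot [ 0.03 -0.07 -0.02]
```

Emit:
{"name": "apply_moves", "arguments": {"increments": [{"xyz": [0, 0, 25], "rotation": [0, 0, 0], "grip": 0}, {"xyz": [0, 0, 45], "rotation": [0, 0, 0], "grip": 0}, {"xyz": [0, 0, 52], "rotation": [0, 0, 0], "grip": 0}, {"xyz": [0, 0, 52], "rotation": [0, 0, 0], "grip": 0}]}}

```text
time: 3.1
ee_pos: [0.5037, 0.2252, 0.0682]
eef_rot: [0.993, 0.116, 0.001, 0.0]
ft_force: [-0.6, 0.1, -0.4]
width: 0.0874
```

Emit:
{"name": "apply_moves", "arguments": {"increments": [{"xyz": [0, 0, 0], "rotation": [0, 0, 0], "grip": 255}, {"xyz": [0, 0, 0], "rotation": [0, 0, 0], "grip": 255}, {"xyz": [0, 0, 0], "rotation": [0, 0, 0], "grip": 255}, {"xyz": [0, 0, 0], "rotation": [0, 0, 0], "grip": 255}, {"xyz": [0, 0, 0], "rotation": [0, 0, 0], "grip": 255}], "squeeze": 25}}

```text
time: 3.72
ee_pos: [0.5037, 0.2252, 0.0682]
eef_rot: [0.993, 0.116, 0.001, 0.0]
ft_force: [-1.0, 0.3, -0.2]
width: 0.0452
```

```bash
python3 - <<'E'
from h import *
st()
c=cam('top','top1.png'); cv2.imwrite('pics/g1.png',cv2.resize(c['img'][180:290,160:320],None,fx=4.5,fy=4.5))
E
```

```text
time 3.725
ee_pos [0.5037 0.2252 0.0682]
eef_rot [9.933e-01 1.157e-01 5.000e-04 2.000e-04]
ft_force [-0.9844  0.2764 -0.2148]
torque [ 0.0057 -0.0578 -0.0549]
width 0.0452
joint_positions [ 0.2897  0.4642 -0.9666  1.7741  0.4213  1.1261 -0.5819]
```

View pics/g1.png

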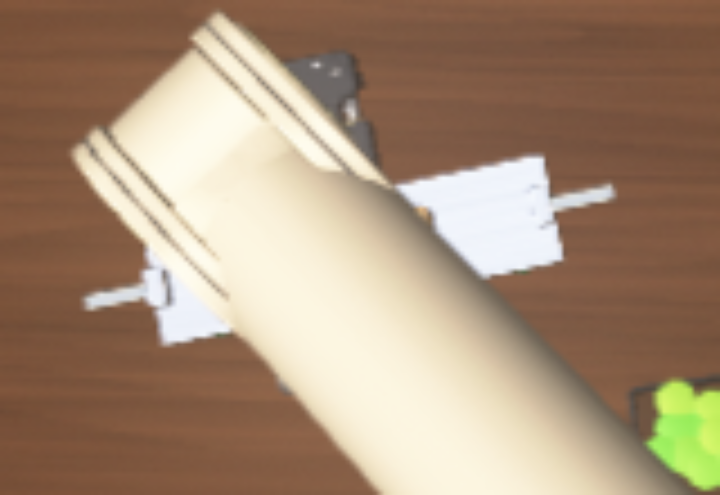

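The arm covers the grip, and both pins are still visible at (115,298) and (585,198) in the crop. The fingers are still closing.

Emit:
{"name": "apply_moves", "arguments": {"increments": [{"xyz": [0, 0, 0], "rotation": [0, 0, 0], "grip": 255}, {"xyz": [0, 0, 0], "rotation": [0, 0, 0], "grip": 255}, {"xyz": [0, 0, 0], "rotation": [0, 0, 0], "grip": 255}, {"xyz": [0, 0, 0], "rotation": [0, 0, 0], "grip": 255}]}}

```text
time: 4.28
ee_pos: [0.5037, 0.2252, 0.0682]
eef_rot: [0.993, 0.116, 0.001, 0.0]
ft_force: [0.9, 1.7, -1.2]
width: 0.0251
```

Emit:
{"name": "apply_moves", "arguments": {"increments": [{"xyz": [0, 0, -5], "rotation": [0, 0, 0], "grip": 255}, {"xyz": [0, 0, -15], "rotation": [0, 0, 0], "grip": 255}, {"xyz": [0, 0, -30], "rotation": [0, 0, 0], "grip": 255}, {"xyz": [0, 0, -30], "rotation": [0, 0, 0], "grip": 255}, {"xyz": [0, 0, -30], "rotation": [0, 0, 0], "grip": 255}]}}

```text
time: 4.9
ee_pos: [0.5037, 0.2251, 0.0982]
eef_rot: [0.993, 0.116, 0.001, 0.0]
ft_force: [0.5, -1.2, -2.3]
width: 0.0251
```

```bash
python3 - <<'E'
from h import *
st()
cam('top','top2.png');c=cam('scene','sc2.png'); cv2.imwrite('pics/g2.png',cv2.resize(c['img'][100:250,240:420],None,fx=4,fy=4))
plan((.47,.0,.30),10)
E
```

```text
time 4.9
ee_pos [0.5037 0.2251 0.0982]
eef_rot [9.933e-01 1.156e-01 6.000e-04 2.000e-04]
ft_force [ 0.5049 -1.156  -2.3271]
torque [-0.0097 -0.0679  0.0116]
width 0.0251
joint_positions [ 0.3106  0.4285 -0.9888  1.7461  0.3866  1.1764 -0.5571]
shift [ -84.2  211.4 -202.1] rot [ 0.03 -0.03  3.28]
```

View pics/g2.png

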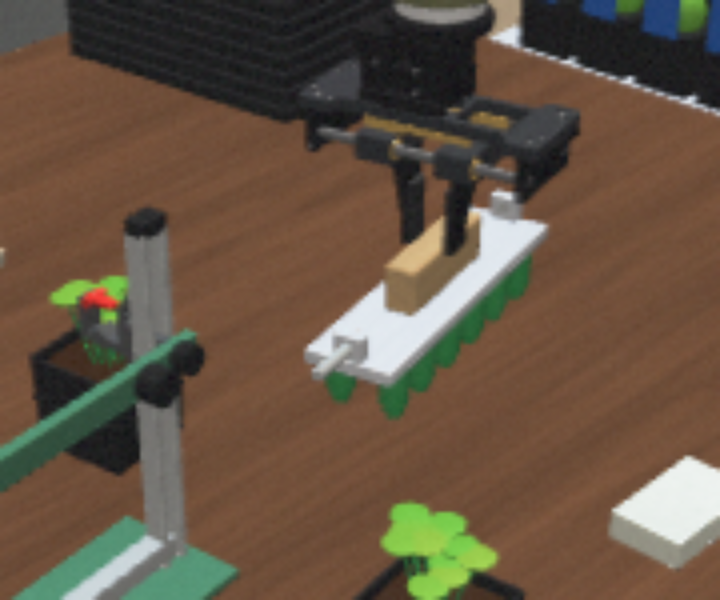

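Dibber lifted level: the grip is between the fingers and the pegs are clear of the bench. Now I carry it high.

Emit:
{"name": "apply_moves", "arguments": {"increments": [{"xyz": [-5, 5, -55], "rotation": [0, 0, 0], "grip": 255}, {"xyz": [-20, 25, -110], "rotation": [0, 0, 0.5], "grip": 255}, {"xyz": [-38, 55, -165], "rotation": [0, 0, 1], "grip": 255}, {"xyz": [-56, 90, -210], "rotation": [0, 0, 2], "grip": 255}, {"xyz": [-70, 135, -245], "rotation": [0, 0, 3], "grip": 255}]}}

```text
time: 5.62
ee_pos: [0.4656, 0.0774, 0.3448]
eef_rot: [0.996, 0.09, 0.001, 0.001]
ft_force: [1.6, -1.8, -2.6]
width: 0.0252
```

```bash
python3 - <<'E'
from h import *
st();plan((.465,-.02,.345),9); plan((.50,-.226,.345),7.3)
E
```

```text
time 5.625
ee_pos [0.4656 0.0774 0.3448]
eef_rot [9.959e-01 9.020e-02 1.100e-03 7.000e-04]
ft_force [ 1.6474 -1.8368 -2.5526]
torque [-0.2234 -0.2748  0.028 ]
width 0.0252
joint_positions [ 0.7785 -0.0055 -1.015   1.5538 -0.003   1.5888 -0.0559]
shift [-18.1  95.7  -0.1] rot [ 0.09 -0.12  1.35]
shift [-2.070e+01  3.047e+02  2.000e-01] rot [ 0.09 -0.12  3.05]
```

Emit:
{"name": "apply_moves", "arguments": {"increments": [{"xyz": [-5, 55, 0], "rotation": [0, 0, 0.6], "grip": 255}, {"xyz": [-10, 115, 0], "rotation": [0, 0, 1.2], "grip": 255}, {"xyz": [-15, 175, 0], "rotation": [0, 0, 1.8], "grip": 255}, {"xyz": [-20, 235, 0], "rotation": [0, 0, 2.4], "grip": 255}, {"xyz": [-21, 290, 0], "rotation": [0, 0, 3], "grip": 255}]}}

```text
time: 6.25
ee_pos: [0.4968, -0.214, 0.3448]
eef_rot: [0.998, 0.064, 0.001, 0.001]
ft_force: [1.0, -0.2, -1.7]
width: 0.0252
```

```bash
python3 - <<'E'
from h import *
st();plan((.510,-.2264,.30),7.3); plan((.522,-.2264,.26),7.3)
E
```

```text
time 6.25
ee_pos [ 0.4968 -0.214   0.3448]
eef_rot [9.98e-01 6.35e-02 8.00e-04 8.00e-04]
ft_force [ 1.0386 -0.1796 -1.6992]
torque [ 0.0867 -0.1806 -0.0222]
width 0.0252
joint_positions [ 0.9921  0.1769 -0.7735  1.4029  0.1245  1.6092  0.3586]
shift [11.5 13.9 44.8] rot [ 0.1  -0.08 -0.02]
shift [23.3 15.4 84.8] rot [ 0.1  -0.08 -0.02]
```

Emit:
{"name": "apply_moves", "arguments": {"increments": [{"xyz": [12, 14, 15], "rotation": [0, 0, 0], "grip": 255}, {"xyz": [20, 15.4, 35], "rotation": [0, 0, 0], "grip": 255}, {"xyz": [23.3, 15.4, 65], "rotation": [0.1, 0, 0], "grip": 255}, {"xyz": [23.3, 15.4, 85], "rotation": [0.1, -0.1, 0], "grip": 255}, {"xyz": [23.3, 15.4, 85], "rotation": [0.1, -0.1, 0], "grip": 255}]}}

```text
time: 6.88
ee_pos: [0.5211, -0.2254, 0.2584]
eef_rot: [0.998, 0.064, -0.001, -0.001]
ft_force: [0.2, -1.2, -1.5]
width: 0.0254
```

```bash
python3 - <<'E'
from h import *
st()
c=cam('top','top3.png'); cv2.imwrite('pics/t3.png',cv2.resize(c['img'][180:280,320:500],None,fx=4.4,fy=4.4,interpolation=cv2.INTER_CUBIC))
s=cam('scene','sc3.png'); cv2.imwrite('pics/s3.png',cv2.resize(s['img'][130:320,130:330],None,fx=3.1,fy=3.1,interpolation=cv2.INTER_CUBIC))
E
```

```text
time 6.875
ee_pos [ 0.5211 -0.2254  0.2584]
eef_rot [ 9.979e-01  6.410e-02 -1.400e-03 -5.000e-04]
ft_force [ 0.2494 -1.1875 -1.4678]
torque [-0.0283 -0.134  -0.0564]
width 0.0254
joint_positions [ 0.9638  0.2665 -0.7673  1.494   0.1848  1.4586  0.3214]
```

View pics/t3.png

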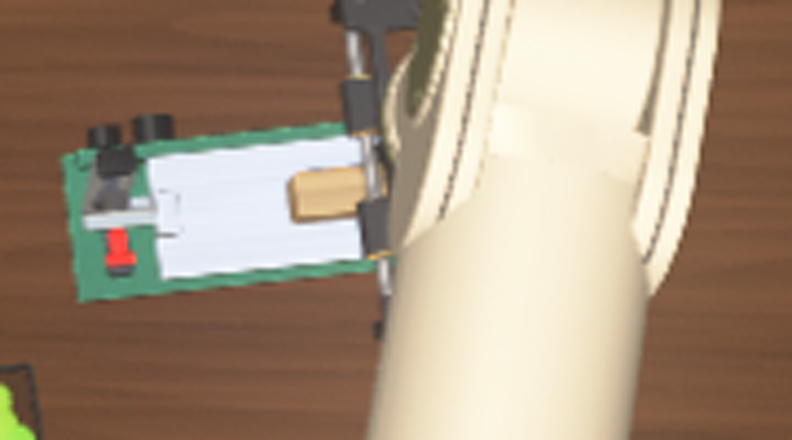

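View pics/s3.png

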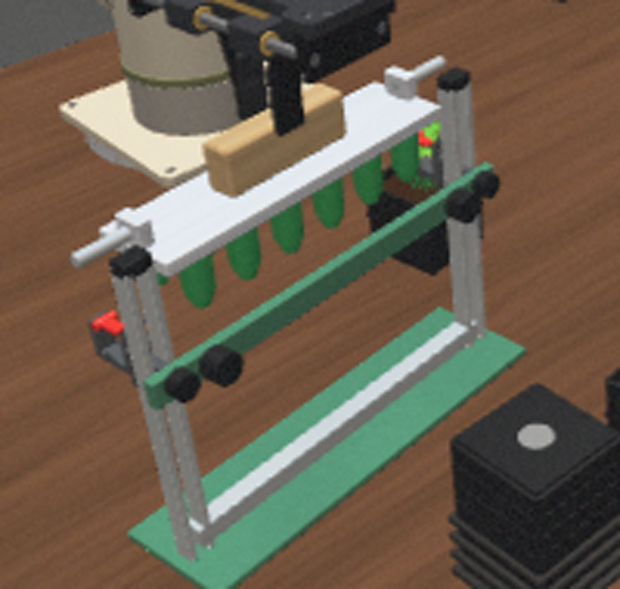

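The bar hovers over the stand, its left pin at about (120,217) in the top crop, behind the red gate at (120,248). Next I measure the pins in the stand's frame.

```bash
python3 - <<'E'
from h import *
a=np.radians(7.3); O=np.array([.5236,-.2262]); ex=np.array([np.cos(a),np.sin(a)]); ey=np.array([-np.sin(a),np.cos(a)])
for f in ['top3','sc3']:
    W=pts(dict(np.load(f'pics/{f}.png.npz'))); d=W[...,:2]-O; X=d@ex*1000; Y=d@ey*1000; Z=W[...,2]*1000
    for s in (1,-1):
        m=(abs(s*Y-156)<12)&(abs(X)<20)&(Z>235)&(Z<262)
        print(f,s,'pin n',m.sum(),'x',np.nanmean(X[m]),'zmax',np.nanmax(Z[m]) if m.any() else 0)
        m=(abs(s*Y-165)<3)&(abs(X)<20)&(Z>230)&(Z<272)
        if m.any(): print('   endpin x range',X[m].min(),X[m].max(),'z',np.percentile(Z[m],[5,50,95]))
        m=(abs(X)<20)&(s*Y>142)&(s*Y<200)&(Z>235)&(Z<272)
        if m.any(): print('   y end',np.sort(abs(Y[m]))[-5:])
    m=(abs(Z-250)<8)&(abs(Y)<135)&(abs(X)<50)
    for s in (1,-1):
        mm=(abs(Z-245)<6)&(abs(s*Y-115)<12)&(abs(X)<50)
        if mm.any(): print(f,s,'plate',mm.sum(),'x',X[mm].min(),X[mm].max(),'z',np.median(Z[mm]))
    # gates/rail
    for s in (1,-1):
        m=(abs(s*Y-150)<12)&(abs(X+10)<25)&(Z>150)&(Z<225); print('  hook pts',m.sum(),np.round(np.sort(Z[m])[-6:],1))
        m=(abs(s*Y-100)<25)&(abs(X-46)<7)&(Z>120)&(Z<235); 
        if m.any(): print('  rail top',np.percentile(Z[m],[95,99]),X[m].min(),X[m].max())
E
```

```text
top3 1 pin n 36 x -2.7314406497493575 zmax 261.6655581849035
   endpin x range -7.035372503092877 2.8938373531160897 z [251.69952283 257.18334214 261.07197515]
   y end [169.00864765 169.05394621 169.41789989 170.91388126 171.15516749]
top3 -1 pin n 0 x nan zmax 0
top3 1 plate 225 x -37.19702457604357 32.41092387404363 z 244.0378989198825
  hook pts 76 [201.7 201.8 203.3 203.9 205.  205.5]
  rail top [186.22557622 187.27324167] 41.82514762163611 52.48425106308869
  hook pts 0 []
sc3 1 pin n 32 x -0.4482479864589197 zmax 261.64826910632104
   endpin x range -5.104092393103312 4.190282416714823 z [254.19315891 258.13357264 261.07616238]
   y end [167.88883388 168.64885664 169.26952804 169.56312406 169.59731678]
sc3 -1 pin n 58 x -0.3414816225491929 zmax 261.4572153895591
   endpin x range -7.352631494290912 3.2295185282339296 z [252.64247609 257.65759811 260.49446332]
   y end [168.31879962 168.41563174 168.53219999 168.61984388 169.08618295]
sc3 1 plate 159 x -38.11506676851705 33.350625568725114 z 245.82250649795733
sc3 -1 plate 151 x -36.452562662851086 34.037234757202725 z 246.10512498963269
  hook pts 82 [196.  196.1 198.  198.2 201.1 202.6]
  rail top [182.62812745 183.75152901] 39.26987843754554 52.9277953169169
  hook pts 175 [195.  195.3 195.6 196.4 199.  202.7]
  rail top [183.23853432 183.97712288] 39.980377205596 52.56212455567416<stdin>:7: RuntimeWarning: Mean of empty slice
```

Emit:
{"name": "apply_moves", "arguments": {"increments": [{"xyz": [0, 0, 10], "rotation": [0, 0, 0], "grip": 255}, {"xyz": [0, 0, 25], "rotation": [0, 0, 0], "grip": 255}, {"xyz": [0, 0, 37], "rotation": [0, 0, 0], "grip": 255}, {"xyz": [0, 0, 42], "rotation": [0, 0, 0], "grip": 255}, {"xyz": [0, 0, 42], "rotation": [0, 0, 0], "grip": 255}]}}

```text
time: 7.6
ee_pos: [0.522, -0.226, 0.2183]
eef_rot: [0.998, 0.064, -0.0, 0.0]
ft_force: [0.7, 0.5, -2.2]
width: 0.025
```

```bash
python3 - <<'E'
from h import *
st(); s=[np.r_[r.read_state()['ft_force'],r.read_state()['torque']] for _ in range(3)]; print(np.round(s,3)); plan((.5221,-.2262,.2164),7.3)
E
```

```text
time 7.6
ee_pos [ 0.522  -0.226   0.2183]
eef_rot [ 9.98e-01  6.38e-02 -1.00e-04  1.00e-04]
ft_force [ 0.6602  0.5156 -2.1677]
torque [ 0.0113 -0.0684  0.0305]
width 0.025
joint_positions [ 0.9634  0.2854 -0.7634  1.5584  0.1999  1.3782  0.3094]
[[ 0.66   0.516 -2.168  0.011 -0.068  0.031]
 [ 0.66   0.516 -2.168  0.011 -0.068  0.031]
 [ 0.66   0.516 -2.168  0.011 -0.068  0.031]]
shift [0.  0.2 1.9] rot [0.01 0.01 0.01]
```

Emit:
{"name": "apply_moves", "arguments": {"increments": [{"xyz": [0, 0, 2], "rotation": [0, 0, 0], "grip": 255}, {"xyz": [0, 0, 4], "rotation": [0, 0, 0], "grip": 255}, {"xyz": [0, 0, 6], "rotation": [0, 0, 0], "grip": 255}, {"xyz": [0, 0, 8], "rotation": [0, 0, 0], "grip": 255}, {"xyz": [0, 0, 8], "rotation": [0, 0, 0], "grip": 255}]}}

```text
time: 8.22
ee_pos: [0.5219, -0.226, 0.2102]
eef_rot: [0.998, 0.064, -0.0, 0.0]
ft_force: [-0.1, -0.1, -2.5]
width: 0.0252
```

Emit:
{"name": "apply_moves", "arguments": {"increments": [{"xyz": [0, 0, 1], "rotation": [0, 0, 0], "grip": 255}, {"xyz": [0, 0, 2], "rotation": [0, 0, 0], "grip": 255}, {"xyz": [0, 0, 3], "rotation": [0, 0, 0], "grip": 255}, {"xyz": [0, 0, 4], "rotation": [0, 0, 0], "grip": 255}, {"xyz": [0, 0, 4], "rotation": [0, 0, 0], "grip": 255}]}}

```text
time: 8.85
ee_pos: [0.5219, -0.226, 0.206]
eef_rot: [0.998, 0.064, -0.0, 0.0]
ft_force: [0.2, -0.3, -3.2]
width: 0.0254
```

```bash
python3 - <<'E'
from h import *
st();plan((.5221,-.2262,.2064),7.3)
E
```

```text
time 8.85
ee_pos [ 0.5219 -0.226   0.206 ]
eef_rot [ 9.98e-01  6.38e-02 -3.00e-04  0.00e+00]
ft_force [ 0.1786 -0.2886 -3.1743]
torque [-0.0388 -0.1058 -0.0253]
width 0.0254
joint_positions [ 0.9623  0.2928 -0.7619  1.5767  0.2056  1.3552  0.3051]
shift [ 0.2  0.2 -0.4] rot [-0.    0.03  0.02]
```

Emit:
{"name": "apply_moves", "arguments": {"increments": [{"xyz": [0, 0, 1], "rotation": [0, 0, 0], "grip": 255}, {"xyz": [0, 0, 2], "rotation": [0, 0, 0], "grip": 255}, {"xyz": [0, 0, 3], "rotation": [0, 0, 0], "grip": 255}, {"xyz": [0, 0, 4], "rotation": [0, 0, 0], "grip": 255}, {"xyz": [0, 0, 4], "rotation": [0, 0, 0], "grip": 255}]}}

```text
time: 9.48
ee_pos: [0.5219, -0.226, 0.202]
eef_rot: [0.998, 0.064, -0.0, 0.0]
ft_force: [0.3, 0.5, -1.5]
width: 0.0256
```

```bash
python3 - <<'E'
from h import *
st()
s=cam('scene','sc4.png'); cv2.imwrite('pics/s4.png',cv2.resize(s['img'][130:270,140:320],None,fx=4.2,fy=4.2,interpolation=cv2.INTER_CUBIC))
E
```

```text
time 9.475
ee_pos [ 0.5219 -0.226   0.202 ]
eef_rot [ 9.98e-01  6.38e-02 -2.00e-04  0.00e+00]
ft_force [ 0.256   0.5397 -1.4673]
torque [-0.0337 -0.1192 -0.0414]
width 0.0256
joint_positions [ 0.9619  0.2954 -0.7613  1.5825  0.2076  1.3475  0.3035]
```

View pics/s4.png

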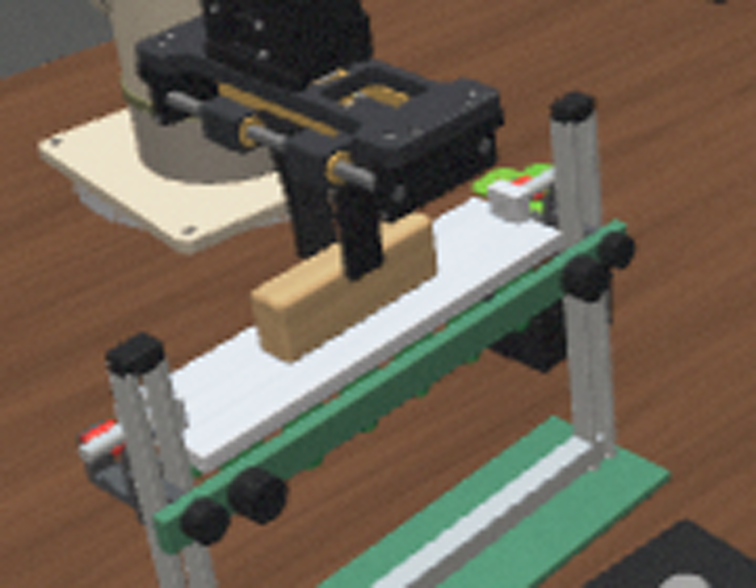

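The pins now lie in the hook mouths, right at (100,440) and left at (540,185), about level with the red gates. I keep feeling downward.

Emit:
{"name": "apply_moves", "arguments": {"increments": [{"xyz": [0, 0, 1], "rotation": [0, 0, 0], "grip": 255}, {"xyz": [0, 0, 2], "rotation": [0, 0, 0], "grip": 255}, {"xyz": [0, 0, 3], "rotation": [0, 0, 0], "grip": 255}, {"xyz": [0, 0, 3], "rotation": [0, 0, 0], "grip": 255}]}}

```text
time: 10.02
ee_pos: [0.522, -0.226, 0.1991]
eef_rot: [0.998, 0.064, -0.0, 0.0]
ft_force: [0.4, 0.1, -0.7]
width: 0.0255
```

```bash
python3 - <<'E'
from h import *
st()
E
```

```text
time 10.025
ee_pos [ 0.522  -0.226   0.1991]
eef_rot [ 9.98e-01  6.38e-02 -1.00e-04  0.00e+00]
ft_force [ 0.3534  0.0976 -0.6773]
torque [-0.0569 -0.1897 -0.0343]
width 0.0255
joint_positions [ 0.9614  0.2973 -0.7609  1.5866  0.2091  1.3418  0.3024]
```

Emit:
{"name": "apply_moves", "arguments": {"increments": [{"xyz": [0, 0, 1], "rotation": [0, 0, 0], "grip": 255}, {"xyz": [0, 0, 2], "rotation": [0, 0, 0], "grip": 255}, {"xyz": [0, 0, 2], "rotation": [0, 0, 0], "grip": 255}]}}

```text
time: 10.4
ee_pos: [0.522, -0.2261, 0.1971]
eef_rot: [0.998, 0.064, -0.0, 0.0]
ft_force: [-0.7, -0.5, 0.0]
width: 0.0254
```

```bash
python3 - <<'E'
from h import *
st()
E
```

```text
time 10.4
ee_pos [ 0.522  -0.2261  0.1971]
eef_rot [ 9.98e-01  6.38e-02 -2.00e-04  1.00e-04]
ft_force [-0.6675 -0.5027  0.0129]
torque [-0.0069  0.0499  0.0499]
width 0.0254
joint_positions [ 0.9612  0.2986 -0.7606  1.5895  0.2102  1.338   0.3016]
```

Emit:
{"name": "apply_moves", "arguments": {"increments": [{"xyz": [0, 0, 1], "rotation": [0, 0, 0], "grip": 255}, {"xyz": [0, 0, 2], "rotation": [0, 0, 0], "grip": 255}, {"xyz": [0, 0, 2], "rotation": [0, 0, 0], "grip": 255}]}}

```text
time: 10.78
ee_pos: [0.5221, -0.2261, 0.1952]
eef_rot: [0.998, 0.064, -0.0, 0.0]
ft_force: [-0.5, 0.4, 1.7]
width: 0.0252
```

```bash
python3 - <<'E'
from h import *
st()
E
```

```text
time 10.775
ee_pos [ 0.5221 -0.2261  0.1952]
eef_rot [ 9.98e-01  6.38e-02 -1.00e-04  1.00e-04]
ft_force [-0.4873  0.3813  1.7296]
torque [-0.0482  0.0168 -0.0954]
width 0.0252
joint_positions [ 0.9609  0.2999 -0.7603  1.5923  0.2113  1.3341  0.3007]
```

Emit:
{"name": "apply_moves", "arguments": {"increments": [{"xyz": [0, 0, 1], "rotation": [0, 0, 0], "grip": 255}, {"xyz": [0, 0, 2], "rotation": [0, 0, 0], "grip": 255}, {"xyz": [0, 0, 2], "rotation": [0, 0, 0], "grip": 255}]}}

```text
time: 11.15
ee_pos: [0.5223, -0.2261, 0.1933]
eef_rot: [0.998, 0.064, 0.0, 0.0]
ft_force: [0.2, -0.1, 2.1]
width: 0.0256
```

```bash
python3 - <<'E'
from h import *
st()
E
```

```text
time 11.15
ee_pos [ 0.5223 -0.2261  0.1933]
eef_rot [9.98e-01 6.38e-02 2.00e-04 2.00e-04]
ft_force [ 0.157  -0.0597  2.0594]
torque [-0.0118 -0.2394  0.0405]
width 0.0256
joint_positions [ 0.9606  0.3013 -0.76    1.5949  0.2123  1.33    0.2999]
```

Emit:
{"name": "apply_moves", "arguments": {"increments": [{"xyz": [0, 0, 1], "rotation": [0, 0, 0], "grip": 255}, {"xyz": [0, 0, 2], "rotation": [0, 0, 0], "grip": 255}, {"xyz": [0, 0, 2], "rotation": [0, 0, 0], "grip": 255}]}}

```text
time: 11.52
ee_pos: [0.5225, -0.2261, 0.1913]
eef_rot: [0.998, 0.064, 0.0, 0.0]
ft_force: [0.4, -0.5, 2.9]
width: 0.0251
```

Emit:
{"name": "apply_moves", "arguments": {"increments": [{"xyz": [0, 0, 1], "rotation": [0, 0, 0], "grip": 255}, {"xyz": [0, 0, 2], "rotation": [0, 0, 0], "grip": 255}, {"xyz": [0, 0, 2], "rotation": [0, 0, 0], "grip": 255}]}}

```text
time: 11.9
ee_pos: [0.5229, -0.2258, 0.1893]
eef_rot: [0.998, 0.064, 0.001, 0.0]
ft_force: [2.8, 1.3, 3.0]
width: 0.0255
```

```bash
python3 - <<'E'
from h import *
st()
s=cam('scene','sc5.png'); cv2.imwrite('pics/s5.png',cv2.resize(s['img'][130:270,140:320],None,fx=4.2,fy=4.2,interpolation=cv2.INTER_CUBIC))
c=cam('top','top5.png'); cv2.imwrite('pics/t5.png',cv2.resize(c['img'][180:280,320:500],None,fx=4.4,fy=4.4,interpolation=cv2.INTER_CUBIC))
E
```

```text
time 11.9
ee_pos [ 0.5229 -0.2258  0.1893]
eef_rot [9.98e-01 6.40e-02 8.00e-04 1.00e-04]
ft_force [2.7905 1.2891 2.9904]
torque [ 0.128  -0.8734 -0.062 ]
width 0.0255
joint_positions [ 0.9598  0.3042 -0.7597  1.6004  0.2143  1.3213  0.2982]
```

View pics/s5.png

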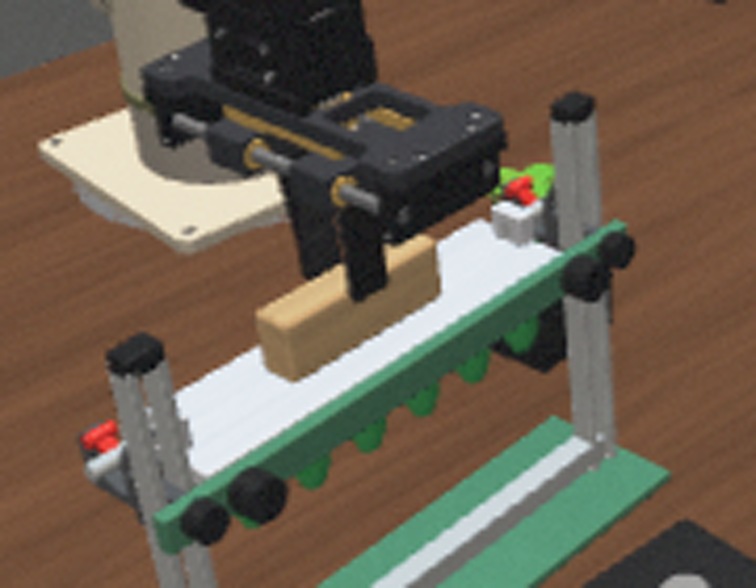

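View pics/t5.png

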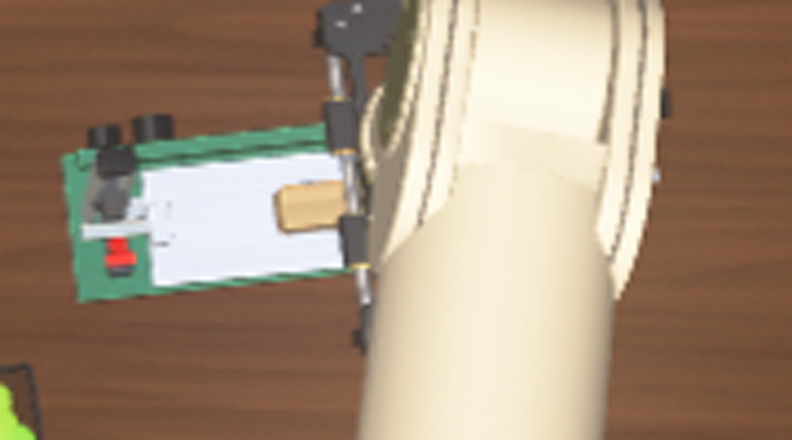

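The right pin (105,465) now lies below the red gate (100,437). The left gate, at (520,190), sits above the lug. The upward force is about 5 N over the hanging weight, so I go on gently.

Emit:
{"name": "apply_moves", "arguments": {"increments": [{"xyz": [0, 0, 0.7], "rotation": [0, 0, 0], "grip": 255}, {"xyz": [0, 0, 1.5], "rotation": [0, 0, 0], "grip": 255}, {"xyz": [0, 0, 1.5], "rotation": [0, 0, 0], "grip": 255}]}}

```text
time: 12.38
ee_pos: [0.5231, -0.2256, 0.1877]
eef_rot: [0.998, 0.064, 0.001, -0.0]
ft_force: [4.7, 0.9, 0.4]
width: 0.0253
```

```bash
cat > gates.py <<'E'
from h import *
import sys
a=np.radians(7.3); O=np.array([.5236,-.2262]); ex=np.array([np.cos(a),np.sin(a)]); ey=np.array([-np.sin(a),np.cos(a)])
def an(c,name):
    W=pts(c); d=W[...,:2]-O; X=d@ex*1000; Y=d@ey*1000; Z=W[...,2]*1000
    hsv=cv2.cvtColor(c['img'],cv2.COLOR_BGR2HSV); red=(hsv[...,1]>150)&((hsv[...,0]<8)|(hsv[...,0]>172))
    for s in(1,-1):
        m=red&(abs(s*Y-150)<14)&(abs(X+8)<25)&(Z>140)&(Z<225)
        if m.sum()>2: print(name,'gate',s,m.sum(),'X',np.round(np.percentile(X[m],[5,50,95]),1),'Z',np.round(np.percentile(Z[m],[5,50,95]),1), 'slope',np.round(np.polyfit(X[m],Z[m],1),2))
        m=(abs(s*Y-164)<5)&(abs(X)<14)&(Z>160)&(Z<262)&(c['img'].min(-1)>120)
        if m.sum()>2: print('    pin',s,m.sum(),'X',np.round(np.percentile(X[m],[5,50,95]),1),'Z',np.round(np.percentile(Z[m],[5,50,95]),1))
E
python3 - <<'E'
from gates import *
st()
for f in ['scene0','sc3','sc4','sc5','top0','top3','top5']: an(dict(np.load(f'pics/{f}.png.npz')),f)
c=cam('scene','sc6.png'); an(c,'now'); c=cam('top','top6.png'); an(c,'nowtop')
E
```

```text
time 12.375
ee_pos [ 0.5231 -0.2256  0.1877]
eef_rot [ 9.979e-01  6.400e-02  1.100e-03 -1.000e-04]
ft_force [4.6509 0.8886 0.362 ]
torque [ 0.3032 -1.3365 -0.1494]
width 0.0253
joint_positions [ 0.9594  0.3055 -0.7596  1.6025  0.2148  1.318   0.2975]
scene0 gate 1 28 X [-21.2 -16.1  -4.3] Z [189.  193.4 195.8] slope [4.0000e-02 1.9354e+02]
scene0 gate -1 50 X [-19.8 -15.8  -1.2] Z [189.3 192.5 195.5] slope [  0.  192.6]
sc3 gate 1 13 X [-19.   -9.5  -3.5] Z [190.7 192.9 194.8] slope [-4.0000e-02  1.9246e+02]
    pin 1 10 X [-4.4 -0.5  1.3] Z [256.5 259.5 260.6]
sc3 gate -1 51 X [-20.3 -13.8  -1.4] Z [190.2 192.9 194.9] slope [9.0000e-02 1.9397e+02]
    pin -1 17 X [-4.7  0.4  2.9] Z [257.4 259.5 260.6]
sc4 gate 1 4 X [-20.3 -19.2  -4.6] Z [192.5 194.5 194.9] slope [-1.4000e-01  1.9187e+02]
    pin 1 3 X [-3.3 -1.7 -0.9] Z [201.5 204.2 204.6]
sc4 gate -1 14 X [-22.  -18.2   0.2] Z [191.3 193.7 195.6] slope [-9.0000e-02  1.9231e+02]
    pin -1 18 X [-4.1 -0.3  2.8] Z [199.  201.8 202.9]
sc5 gate 1 28 X [-22.1 -16.5 -10.7] Z [185.3 190.5 196.3] slope [ -0.58 180.95]
sc5 gate -1 43 X [-1
[... 271 characters left out ...]
[ -0.38 186.28]
top3 gate 1 35 X [-20.2 -12.4  -1.7] Z [189.8 193.7 196.1] slope [2.0000e-02 1.9294e+02]
    pin 1 14 X [-5.7 -3.1  2.2] Z [252.9 258.3 261. ]
top5 gate 1 29 X [-20.1 -14.9  -5.6] Z [181.1 188.3 197.8] slope [ -0.87 176.98]
    pin 1 15 X [-4.1  0.1  3.5] Z [183.2 187.5 189.7]
now gate 1 32 X [-21.8 -15.6  -9. ] Z [184.5 189.9 195.3] slope [ -0.67 179.58]
now gate -1 42 X [-19.7 -16.  -12.6] Z [188.  191.9 195.2] slope [ -0.54 183.02]
    pin -1 17 X [-5.1  0.4  2.4] Z [188.2 190.6 193. ]
nowtop gate 1 29 X [-20.4 -14.8  -5.8] Z [182.8 190.7 198. ] slope [ -0.8  179.25]
    pin 1 13 X [-2.7  1.1  3.7] Z [181.  184.  186.5]
    pin -1 6 X [-4.6 -1.8  1.9] Z [185.9 189.6 193. ]
```

Emit:
{"name": "apply_moves", "arguments": {"increments": [{"xyz": [0, 0, 0.7], "rotation": [0, 0, 0], "grip": 255}, {"xyz": [0, 0, 1.5], "rotation": [0, 0, 0], "grip": 255}, {"xyz": [0, 0, 1.5], "rotation": [0, 0, 0], "grip": 255}]}}

```text
time: 12.85
ee_pos: [0.5227, -0.2258, 0.1858]
eef_rot: [0.998, 0.064, 0.001, -0.0]
ft_force: [1.6, 0.3, -0.7]
width: 0.0253
```

```bash
python3 - <<'E'
from gates import *
st()
c=cam('scene','sc7.png'); an(c,'now'); cv2.imwrite('pics/s7.png',cv2.resize(c['img'][130:270,140:320],None,fx=4.2,fy=4.2,interpolation=cv2.INTER_CUBIC))
c=cam('top','top7.png'); an(c,'nowtop')
E
```

```text
time 12.85
ee_pos [ 0.5227 -0.2258  0.1858]
eef_rot [ 9.979e-01  6.410e-02  6.000e-04 -1.000e-04]
ft_force [ 1.5714  0.309  -0.6886]
torque [-0.0556 -0.6571  0.1381]
width 0.0253
joint_positions [ 0.9593  0.3068 -0.759   1.605   0.216   1.3153  0.2971]
now gate 1 28 X [-20.3 -15.9  -3.3] Z [190.5 193.6 195.4] slope [-2.0000e-02  1.9304e+02]
now gate -1 42 X [-20.2 -16.6 -10.7] Z [188.5 191.8 195.3] slope [ -0.27 187.54]
    pin -1 20 X [-2.1  2.1  4.8] Z [190.8 193.5 195.6]
nowtop gate 1 34 X [-20.4 -13.2  -2.7] Z [180.  193.5 197.4] slope [-1.0000e-02  1.9158e+02]
    pin 1 15 X [-5.9 -1.8  2.2] Z [172.2 176.5 182.4]
    pin -1 7 X [-2.2  1.7  4.1] Z [189.3 193.2 195.8]
```

View pics/s7.png

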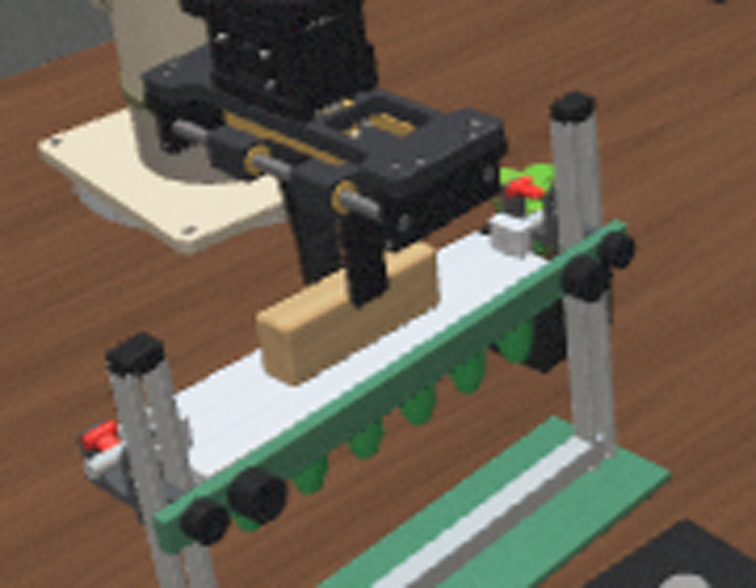

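The left gate has sprung shut with the left pin below it. The right pin is still pressing its gate, about 14 mm higher, so the bar has pivoted in the grip. Now I rotate about the left pin to bring the right end down.

Emit:
{"name": "apply_moves", "arguments": {"increments": [{"xyz": [0, 0, 0.9], "rotation": [0.33, 0, 0], "grip": 255}, {"xyz": [0, 0, 1.7], "rotation": [0.67, 0, 0], "grip": 255}, {"xyz": [0, 0, 2.6], "rotation": [1, 0, 0], "grip": 255}, {"xyz": [0, 0, 2.6], "rotation": [1, 0, 0], "grip": 255}]}}

```text
time: 13.45
ee_pos: [0.523, -0.2259, 0.1833]
eef_rot: [0.998, 0.064, 0.0, -0.009]
ft_force: [2.8, 0.1, 0.8]
width: 0.0252
```

```bash
python3 - <<'E'
from gates import *
st()
c=cam('scene','sc8.png'); an(c,'now')
c=cam('top','top8.png'); an(c,'nowtop')
E
```

```text
time 13.45
ee_pos [ 0.523  -0.2259  0.1833]
eef_rot [ 9.979e-01  6.390e-02  3.000e-04 -8.800e-03]
ft_force [2.7719 0.0751 0.841 ]
torque [-0.2272 -0.6394  0.1439]
width 0.0252
joint_positions [ 0.9654  0.3171 -0.7586  1.5995  0.2058  1.318   0.3071]
now gate 1 29 X [-21.8 -15.4  -2.8] Z [189.8 193.5 195.6] slope [6.0000e-02 1.9404e+02]
now gate -1 50 X [-20.7 -15.8 -10.1] Z [185.3 190.7 195.9] slope [ -0.59 181.62]
    pin -1 19 X [-1.   2.8  4.4] Z [185.6 188.6 190.9]
nowtop gate 1 34 X [-20.3 -13.5  -2.9] Z [184.4 194.3 197.6] slope [-1.6000e-01  1.9102e+02]
    pin 1 16 X [-6.2 -2.1  2.1] Z [172.2 177.2 180.1]
```

Emit:
{"name": "apply_moves", "arguments": {"increments": [{"xyz": [0, 0, 0.9], "rotation": [0.33, 0, 0], "grip": 255}, {"xyz": [0, 0, 1.7], "rotation": [0.67, 0, 0], "grip": 255}, {"xyz": [0, 0, 2.6], "rotation": [1, 0, 0], "grip": 255}, {"xyz": [0, 0, 2.6], "rotation": [1, 0, 0], "grip": 255}]}}

```text
time: 14.05
ee_pos: [0.5221, -0.2259, 0.18]
eef_rot: [0.998, 0.064, -0.001, -0.018]
ft_force: [-0.9, -0.6, -2.5]
width: 0.0254
```

```bash
python3 - <<'E'
from gates import *
st()
c=cam('scene','sc9.png'); an(c,'now')
c=cam('top','top9.png'); an(c,'nowtop')
E
```

```text
time 14.05
ee_pos [ 0.5221 -0.2259  0.18  ]
eef_rot [ 0.9978  0.0637 -0.0013 -0.0179]
ft_force [-0.8692 -0.5661 -2.4804]
torque [-0.0881 -0.1226 -0.0339]
width 0.0254
joint_positions [ 0.9711  0.3279 -0.7577  1.5954  0.1959  1.3219  0.3167]
now gate 1 29 X [-22.1 -15.4  -3.2] Z [189.4 193.2 195.8] slope [ -0.   192.96]
now gate -1 50 X [-20.2 -14.6  -0.4] Z [190.1 193.  196. ] slope [9.0000e-02 1.9418e+02]
    pin -1 19 X [-3.4  0.5  3.1] Z [175.  178.  179.6]
nowtop gate 1 34 X [-20.2 -13.6  -2.6] Z [181.8 193.8 196.9] slope [-1.6000e-01  1.9001e+02]
    pin 1 13 X [-6.1 -1.6  1.4] Z [177.7 181.7 187.9]
```

Both gates read flat and shut, and the arm still carries the weight. I lower it until both pins rest.

Emit:
{"name": "apply_moves", "arguments": {"increments": [{"xyz": [0, 0, 0.7], "rotation": [-0.3, 0, 0], "grip": 255}, {"xyz": [0, 0, 1.4], "rotation": [-0.6, 0, 0], "grip": 255}, {"xyz": [0, 0, 2], "rotation": [-0.9, 0, 0], "grip": 255}, {"xyz": [0, 0, 2], "rotation": [-0.9, 0, 0], "grip": 255}]}}

```text
time: 14.65
ee_pos: [0.5222, -0.2255, 0.1781]
eef_rot: [0.998, 0.064, -0.001, -0.01]
ft_force: [-0.4, 0.8, -2.2]
width: 0.0251
```

```bash
python3 - <<'E'
from gates import *
st()
c=cam('scene','sc10.png'); an(c,'now'); cv2.imwrite('pics/s10.png',cv2.resize(c['img'][130:270,140:320],None,fx=4.2,fy=4.2,interpolation=cv2.INTER_CUBIC))
c=cam('top','top10.png'); an(c,'nowtop')
E
```

```text
time 14.65
ee_pos [ 0.5222 -0.2255  0.1781]
eef_rot [ 9.979e-01  6.400e-02 -6.000e-04 -9.800e-03]
ft_force [-0.3819  0.8133 -2.1721]
torque [-0.0577 -0.1628  0.0357]
width 0.0251
joint_positions [ 0.9649  0.3212 -0.7576  1.6063  0.2074  1.3107  0.306 ]
now gate 1 29 X [-20.4 -15.2  -4.2] Z [190.  193.2 195.9] slope [-1.0000e-02  1.9316e+02]
now gate -1 50 X [-20.1 -13.6  -1.3] Z [190.1 193.1 195.5] slope [5.0000e-02 1.9378e+02]
    pin -1 17 X [-4.1 -0.4  3.2] Z [175.9 177.2 179.2]
nowtop gate 1 34 X [-20.2 -13.1  -3.3] Z [181.  193.8 197.9] slope [-3.0000e-02  1.9192e+02]
    pin 1 16 X [-6.  -2.5  1.8] Z [172.9 179.1 182.9]
```

View pics/s10.png

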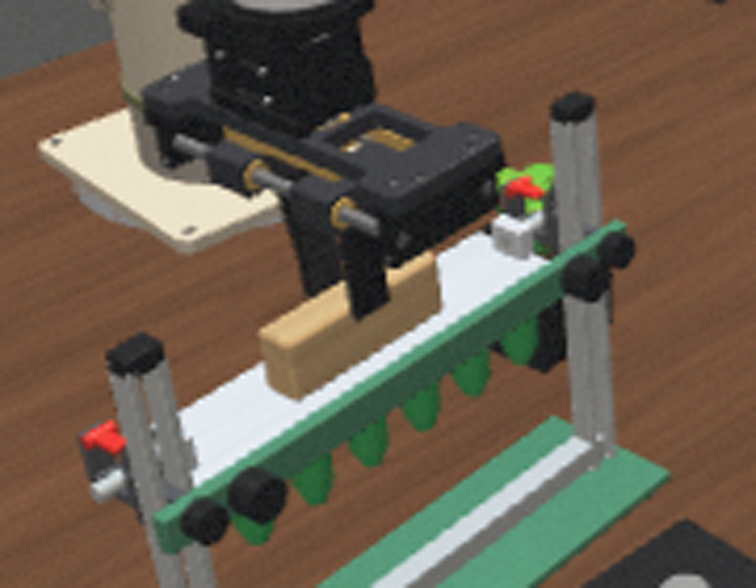

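Emit:
{"name": "apply_moves", "arguments": {"increments": [{"xyz": [0, 0, 0.7], "rotation": [0, 0, 0], "grip": 255}, {"xyz": [0, 0, 1.5], "rotation": [0, 0, 0], "grip": 255}, {"xyz": [0, 0, 1.5], "rotation": [0, 0, 0], "grip": 255}]}}

```text
time: 15.12
ee_pos: [0.5224, -0.2258, 0.1777]
eef_rot: [0.998, 0.064, -0.0, -0.01]
ft_force: [-2.4, 1.6, 6.4]
width: 0.0256
```

```bash
python3 - <<'E'
from gates import *
st()
c=cam('scene','sc11.png'); an(c,'now')
c=cam('top','top11.png'); an(c,'nowtop')
E
```

```text
time 15.125
ee_pos [ 0.5224 -0.2258  0.1777]
eef_rot [ 9.979e-01  6.380e-02 -3.000e-04 -9.500e-03]
ft_force [-2.3574  1.6371  6.3654]
torque [0.109  0.6376 0.0029]
width 0.0256
joint_positions [ 0.9649  0.3216 -0.7575  1.6068  0.208   1.309   0.3054]
now gate 1 29 X [-20.7 -15.3  -2.1] Z [190.6 193.9 195.4] slope [3.0000e-02 1.9382e+02]
now gate -1 49 X [-20.4 -15.   -1.5] Z [190.  192.7 195.1] slope [1.0000e-02 1.9285e+02]
    pin -1 17 X [-4.2 -0.1  2.7] Z [174.7 177.3 179.8]
nowtop gate 1 34 X [-20.3 -13.4  -3.1] Z [183.7 193.8 198.3] slope [-8.0000e-02  1.9119e+02]
    pin 1 16 X [-5.9 -1.8  1.7] Z [172.4 177.5 183. ]
```

Both pins are on the hook floors: the force jumped evenly with almost no moment, and both gates are shut. I relieve the press and open only a little, because of the rail.

Emit:
{"name": "apply_moves", "arguments": {"increments": [{"xyz": [0, 0, -0.2], "rotation": [0, 0, 0], "grip": 255}, {"xyz": [0, 0, -0.2], "rotation": [0, 0, 0], "grip": 255}]}}

```text
time: 15.48
ee_pos: [0.5225, -0.2258, 0.1778]
eef_rot: [0.998, 0.064, -0.0, -0.01]
ft_force: [-0.2, 0.3, 0.4]
width: 0.0254
```

Emit:
{"name": "apply_moves", "arguments": {"increments": [{"xyz": [0, 0, 0], "rotation": [0, 0, 0], "grip": 150}, {"xyz": [0, 0, 0], "rotation": [0, 0, 0], "grip": 150}, {"xyz": [0, 0, 0], "rotation": [0, 0, 0], "grip": 150}, {"xyz": [0, 0, 0], "rotation": [0, 0, 0], "grip": 150}]}}

```text
time: 15.98
ee_pos: [0.5226, -0.2258, 0.1779]
eef_rot: [0.998, 0.064, -0.0, -0.009]
ft_force: [-0.2, -1.0, 0.5]
width: 0.0359
```

```bash
python3 - <<'E'
from gates import *
st()
c=cam('scene','sc12.png'); an(c,'now'); cv2.imwrite('pics/s12.png',cv2.resize(c['img'][130:270,140:320],None,fx=4.2,fy=4.2,interpolation=cv2.INTER_CUBIC))
c=cam('top','top12.png'); an(c,'nowtop')
E
```

```text
time 15.975
ee_pos [ 0.5226 -0.2258  0.1779]
eef_rot [ 9.979e-01  6.380e-02 -1.000e-04 -9.500e-03]
ft_force [-0.2206 -0.9886  0.5083]
torque [-0.048  -0.0746 -0.0405]
width 0.0359
joint_positions [ 0.9648  0.3215 -0.7574  1.6065  0.2079  1.309   0.3055]
now gate 1 28 X [-21.7 -15.2  -2.5] Z [190.1 193.1 196.1] slope [3.000e-02 1.934e+02]
now gate -1 50 X [-19.  -13.4  -1.4] Z [189.8 193.2 195.4] slope [4.0000e-02 1.9364e+02]
    pin -1 18 X [-4.1  1.2  3.9] Z [174.7 177.5 179.2]
nowtop gate 1 34 X [-20.3 -13.5  -3. ] Z [183.3 193.  198.2] slope [-4.0000e-02  1.9183e+02]
    pin 1 15 X [-5.9 -1.4  2.1] Z [175.3 178.9 182.5]
```

View pics/s12.png

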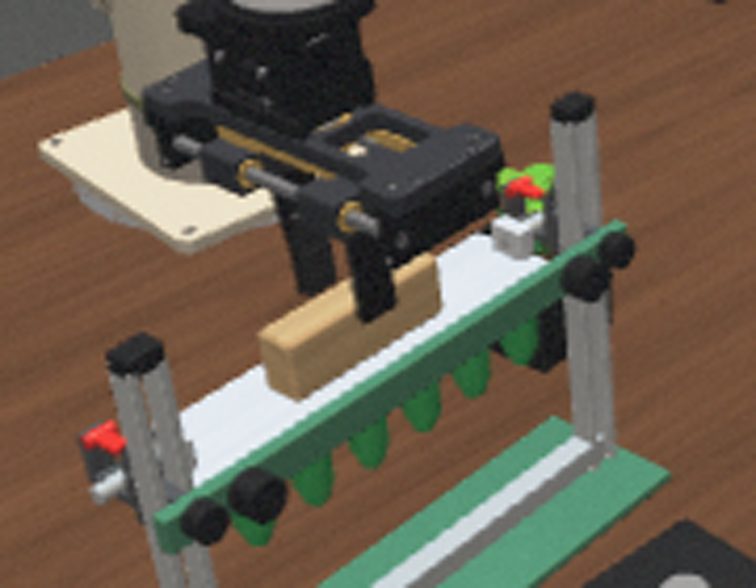

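The jaws stand clear on both sides of the wood, the bar hasn't moved, and both gates are shut above the pins. I retreat straight up.

Emit:
{"name": "apply_moves", "arguments": {"increments": [{"xyz": [0, 0, -8], "rotation": [0, 0, 0], "grip": 150}, {"xyz": [0, 0, -20], "rotation": [0, 0, 0], "grip": 150}, {"xyz": [0, 0, -40], "rotation": [0, 0, 0], "grip": 150}, {"xyz": [0, 0, -70], "rotation": [0, 0, 0], "grip": 150}, {"xyz": [0, 0, -110], "rotation": [0, 0, 0], "grip": 150}]}}

```text
time: 16.7
ee_pos: [0.5224, -0.2278, 0.2892]
eef_rot: [0.998, 0.064, -0.0, -0.01]
ft_force: [0.6, 0.4, 0.4]
width: 0.0356
```

Emit:
{"name": "apply_moves", "arguments": {"increments": [{"xyz": [-20, 0, -35], "rotation": [0, 0, 0], "grip": 150}, {"xyz": [-60, 0, -60], "rotation": [0, 0, 0], "grip": 150}, {"xyz": [-100, 0, -60], "rotation": [0, 0, 0], "grip": 150}, {"xyz": [-100, 0, -60], "rotation": [0, 0, 0], "grip": 150}, {"xyz": [-100, 0, -60], "rotation": [0, 0, 0], "grip": 150}]}}

```text
time: 17.32
ee_pos: [0.4237, -0.2415, 0.3498]
eef_rot: [0.998, 0.064, 0.0, -0.009]
ft_force: [0.2, -0.2, -0.1]
width: 0.0357
```

```bash
python3 - <<'E'
from gates import *
st()
c=cam('scene','sc13.png'); an(c,'now'); cv2.imwrite('pics/s13.png',cv2.resize(c['img'][130:310,140:400],None,fx=3,fy=3,interpolation=cv2.INTER_CUBIC))
c=cam('top','top13.png'); an(c,'nowtop')
E
```

```text
time 17.325
ee_pos [ 0.4237 -0.2415  0.3498]
eef_rot [ 0.9979  0.0639  0.     -0.0092]
ft_force [ 0.1715 -0.2008 -0.1136]
torque [-0.0661 -0.1314 -0.0136]
width 0.0357
joint_positions [ 1.1563  0.0405 -0.7343  1.5083  0.011   1.6117  0.5506]
now gate 1 29 X [-19.8 -14.7  -2.8] Z [189.9 192.9 196. ] slope [3.0000e-02 1.9361e+02]
now gate -1 51 X [-19.9 -14.3  -0.7] Z [190.2 193.2 195. ] slope [8.0000e-02 1.9391e+02]
    pin -1 18 X [-3.6  0.3  3.6] Z [175.6 177.7 178.7]
nowtop gate 1 34 X [-20.3 -13.5  -3.2] Z [181.3 194.1 197.6] slope [-1.0000e-01  1.9122e+02]
    pin 1 14 X [-5.3 -1.4  1.8] Z [171.4 178.3 181.7]
```

View pics/s13.png

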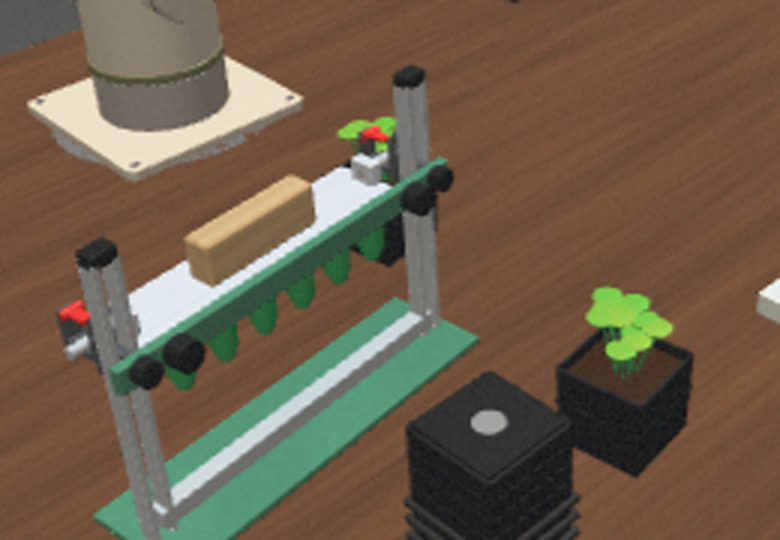

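View pics/top13.png

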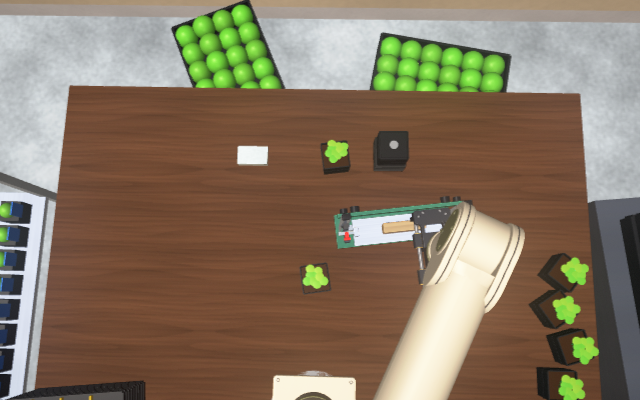

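The bar hangs free with its grip at (250,230) in the crop. The red gates at (75,312) and (374,133) are shut above the pins. In the top view the bystanders are at the same pixels as at the start: (315,278), (335,152), (392,145) and (252,155).

```bash
python3 -c "
from h import *
r.close_job(); st()"
```

```text
the job is handed in; nothing more can be done
the job is handed in; nothing more can be done
```

The dibber bar is hanging on the green stand with a steel pin in each hook and both red gates shut. I handed the job in at about 17 s.

**How it went:** I took the bar by its wooden grip and pressed it down gently. The left pin passed its gate first. I then turned the bar about the left pin until the right one passed too. I let go only after both pins rested on the hook floors and both gates looked shut. The jaws opened just enough to clear the rail, and the arm then moved up and away.

**Last checks:**
- **Gates:** both look level in the camera, like before the bar arrived. The right one was only seen from the scene camera, because the arm hid it from above.
- **Pins:** the right pin axis is at about 172 mm and the left at about 174 mm. The left reading varied by about 2 mm between pictures.
- **Force:** the bar did not move in the pictures when I let go. The highest press I read on the pins was about 9 N, against the 30 N limit. Readings came only at the end of each move, so a brief higher peak can't be ruled out.
- **Surroundings:** the plants, pots and labels look unmoved, and the arm was touching nothing.

No check failed.

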